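Make up the porridge caddy and the cruet caddy from the stock

TASK

Make up the two wooden table caddies. The pale porridge caddy gets the honey jar in its larger square bay, the brown-capped spice jar in the smaller bay beside it and the teaspoon laid flat along its trough; the dark cruet caddy gets the pepper mill in its wider well and the salt shaker in the narrower one. Jars, mill and shaker stand upright and right down on the floor of their places; leave the red-capped and the green-capped spice jar standing where they are.

Things in the scene. Friction and masses are not known exactly. Their poses are not given: they have to be found in the camera images.
- porridge_caddy: pale wooden caddy, fixed, 154 (x) x 162 (y) x 28 mm; origin at centre of underside, z up. Back (+x), two bays, floors 6 mm above the worktop, open to the 28 mm rim: larger bay 76 (x) x 80 (y) inside, centre x=33, y=35 (honey); smaller bay 76 (x) x 64 (y), centre x=33, y=-43 (brown cap). Front: spoon trough 60 (x) x 150 (y) inside, centre x=-41, y=0, floor 20 mm above the worktop, long along y
- cruet_caddy: dark wooden block, fixed, 92 (its x) x 163 (its y) x 36 mm high, with two round wells 26 mm deep (floors 10 mm above the worktop); origin at the centre of its underside, z up. Wider well, 76 mm across, for the pepper mill: centre x=0, y=+34.5 mm. Narrower well, 59 mm across, for the salt shaker: centre x=0, y=-43 mm
- honey: honey jar with a red lid and amber contents, 58 (x) x 62 (y) x 86 mm high, 0.27 to 0.47 kg, lid 56 mm across from 75 mm up; one of those that stand close together in the middle of the worktop (any like it at the far or right-hand wall is not meant); origin at the centre of its underside, z up along its axis
- brown_spice: slim glass spice jar with a dark brown cap, 41 mm across, 105 mm high, cap from 84 mm up; one of those that stand close together in the middle of the worktop (any like it at the far or right-hand wall is not meant); origin at the centre of its underside, z up along its axis
- spoon: steel teaspoon lying flat on the worktop, on the right, near the robot, 132 (its x) x 26 (y) x 9 mm; origin at the centre of its underside, x along it, z up; the bowl is at its +x end; fingers that close across it at the origin, low down, meet it about 21 mm wide (the simulated outline fills the waist between handle and bowl), widest 4 mm up; 20 g
- salt: grey-white salt shaker, 44 mm across up to 70 mm, then a narrower rounded top (34 mm), 90 mm high; one of those that stand close together in the middle of the worktop (any like it at the far or right-hand wall is not meant); origin at the centre of its underside, z up along its axis
- mill: dark brown turned wooden pepper mill, 170 mm high, foot 58 mm across, rounded head 49 mm across from 123 to 159 mm up, small metal knob on top (the head does not turn); one of those that stand close together in the middle of the worktop (any like it at the far or right-hand wall is not meant); origin at the centre of its underside, z up along its axis
- red_spice: glass spice jar with a red cap, 45 mm across, 108 mm high, not needed, to be left alone; stands farther back on the left, near the egg box; origin at the centre of its underside, z up along its axis
- green_spice: glass spice jar with a green cap, 44 mm across, 99 mm high, not needed, to be left alone; one of those that stand close together in the middle of the worktop (any like it at the far or right-hand wall is not meant); origin at the centre of its underside, z up along its axis
Things that resemble listed ones, but are neither listed nor needed, are in the scene too. Leave any purple look-alike of the salt alone.

How it is judged:
By the outcome, as a careful person would: the job done as asked, in the order asked, and still so for the second after the job is handed in, with the robot touching nothing.
It also fails if it takes over 125 s, if anything falls off the work surface, if the arm or the gripper's body presses on something with over 40 N, if the wrist force passes 120 N, or if a joint passes its speed limit or range.

ROBOT

A 7-joint arm with a two-finger parallel gripper is mounted at the origin on a cart in front of the work surface, level with it; the furniture and walls round the work are solid. World frame = base frame: x ahead of the robot, y to its left, z up, the work surface at z = 0. Lengths are in mm, angles in rad, forces in N, time in s.
With the tool pointing down it reaches from about 425 to 1025 mm from the base axis. Payload 3.6 kg.
Tool frame: the origin (TCP) lies on the centre line of the jaws, within the pads' length; the fingertips stand 11 mm ahead of it and the grasp point (between the pads) lies 8 mm behind it; z points along the fingers, y is the line along which they close (so a half turn about z gives the same grasp; the last joint's range is limited). The gripper opens to 85 mm and grips with 20 to 120 N. Pads are 22 mm wide; open, the fingers measure 114 mm over their backs; the gripper's body (76 mm by 85 mm) begins 54 mm behind the grasp point. The pads swing forward as they close: fully open they stand 13 mm farther back than shut.
Start: joints at [-1.341, 0.591, 0.048, 1.609, -0.033, 0.943, -0.034], TCP at [230.669, 687.329, 242.302] pointing down, gripper open.
Joint ranges: [-2.69, 2.69], [-0.47, 2.24], [-1.27, 1.36], [0.19, 2.51], [-1.53, 4.68], [0.08, 2.07], [-3.09, 3.09]. Speed limits (rad/s): [2.57, 2.57, 3.14, 3.14, 3.14, 3.14, 3.14].

INTERFACE

Orientations are given as a rotation vector (axis times angle).
In Python, from workcell import status, viewer, order gives the robot as it stands. The module is installed in compiled form; this text tells all that it offers.
- The arm moves only by the shell command python3 -m handwheel 'ROWS' [OPENING]. ROWS is JSON, a list of rows, each an object with "dp": the shift along the world's x, y, z in m, a list of three; "delta_rot": the turn, a rotation vector about the world's x, y, z in rad, a list of three. A call has 1 to 12 rows; each row is the pose to reach, as a shift and turn from the pose commanded when the call began; what a row does not reach only later rows make up. A row lasts 1/10 s, in which the tool goes at most 50 mm and 8.59 degrees, less where a joint would pass 70% of its speed; a pose out of reach is approached as far as the arm can. A call with a gripper value outside its range is refused whole. OPENING is the opening, from 0 (shut) to 1 (fully open), set as the call begins (- or left out, the last holds). The fingers move at their own pace and stop on an object; the grip force is fixed at half the most. Time passes only in rows, so rows that repeat a pose let the fingers close. It gives the time, the measured TCP pose, the force, the opening and the grip force at its end, in the units of the state.
- status.get_state(): the state, without advancing time (a new reading comes with each control period).
- viewer.grab_frame(name): name is "scene" or "top" or "wrist"; returns the picture (480x640x3 uint8, red, green, blue); there is no depth.
- viewer.camera_params(name): a dict with "intrinsics" (3x3 intrinsics, pixels), "k1" (the pictures are not rectified: a ray, as slopes to the right and down, at radius r is drawn at 1 + k1 r^2 times it, then the intrinsics apply), "cam_to_world" (4x4, takes a point from camera to world coordinates). Camera axes: x right, y down, z forward; pixel columns grow to the right and rows downward; lengths in mm; the calibration is good to about 2 mm. A picture is of the moment at which its call begins: read the wrist's pose just before it. camera_params takes no time and is no camera call; for the wrist camera it gives the pose at the moment of the call.
- order.hand_in(): hands the job in; it is judged then, once.
The state is a dict: "time_s": time; "joint_positions": joint angles; "qvel": joint speeds; "tau": joint torques, N m; "tool_pos": TCP position; "tool_rot": TCP orientation; "ft_force": force on the tool from outside, world axes, zero at the start; "torque": the same for the moment, N m; "grip_width": finger opening in mm; "finger_force": force on a finger pad.
Only numpy, scipy, OpenCV 4.12 (cv2) and the standard library are available. Lean on these libraries where they do the work, as an engineer would, in place of code of your own. Each camera call takes 0.05 s, during which the arm holds its last target. There are 200 camera calls.

## Working session

There is one attempt and no reset: what is moved stays moved. The work goes in short steps, Python scripts to look and compute and a shell command to move; the robot and the scene stay as the last step left them, time stands still between calls to the robot, and variables do not carry over. Pictures are saved under pics/ and viewed, at most 14 in all, crops included, and the job is handed in when it is done.

```bash
mkdir -p pics; cat > h.py <<'E'
import numpy as np, cv2
from workcell import status, viewer, order
def cam(n):
    p=viewer.camera_params(n); return np.array(p["intrinsics"],float),float(p["k1"]),np.array(p["cam_to_world"],float)
def ray(c,u,v):
    K,k1,T=c; d=np.array([(u-K[0,2])/K[0,0],(v-K[1,2])/K[1,1]]); s=d.copy()
    for _ in range(20): s=d/(1+k1*(s@s))
    r=T[:3,:3]@np.array([s[0],s[1],1]); return T[:3,3],r
def onz(c,u,v,z):
    o,r=ray(c,u,v); return o+r*(z-o[2])/r[2]
def proj(c,P):
    K,k1,T=c; q=T[:3,:3].T@(np.array(P,float)-T[:3,3]); s=q[:2]/q[2]; s=s*(1+k1*(s@s)); return K[0,0]*s[0]+K[0,2],K[1,1]*s[1]+K[1,2]
def grab(n,f):
    c=cam(n); im=viewer.grab_frame(n); cv2.imwrite("pics/"+f,im[:,:,::-1]); return c,im
E
python3 - <<'E'
from h import *
np.set_printoptions(precision=3,suppress=True)
print(status.get_state())
for n in("scene","top"):
    c,_=grab(n,n+"0.png"); print(n,c)
E
```

```text
{'time_s': 0.0, 'joint_positions': array([-1.341,  0.592,  0.048,  1.61 , -0.033,  0.943, -0.034]), 'qvel': array([-0.001,  0.   ,  0.001, -0.   ,  0.001,  0.001, -0.002]), 'tau': array([  0.001, -54.869,   1.547, -19.812,   0.009,   0.009,  -0.   ]), 'tool_pos': array([230.387, 686.549, 241.117]), 'tool_rot': array([-0.506, -3.1  ,  0.004]), 'ft_force': array([-0.162, -0.189, -0.289]), 'torque': array([-0.013, -0.008, -0.028]), 'finger_force': 0.0, 'grip_width': 85.10315171282433}
scene (array([[445.186,   0.   , 309.245],
       [  0.   , 445.186, 242.309],
       [  0.   ,   0.   ,   1.   ]]), -0.054038928767799685, array([[ -0.988,  -0.123,   0.089, 371.628],
       [ -0.15 ,   0.708,  -0.69 , 555.276],
       [  0.022,  -0.695,  -0.719, 681.777],
       [  0.   ,   0.   ,   0.   ,   1.   ]]))
top (array([[488.606,   0.   , 325.361],
       [  0.   , 488.606, 230.655],
       [  0.   ,   0.   ,   1.   ]]), 0.021251194894352312, array([[  0.011,  -0.996,   0.087, 385.379],
       [ -1.   ,  -0.009,   0.026, -82.173],
       [ -0.026,  -0.087,  -0.996, 983.534],
       [  0.   ,   0.   ,   0.   ,   1.   ]]))
```

View pics/top0.png

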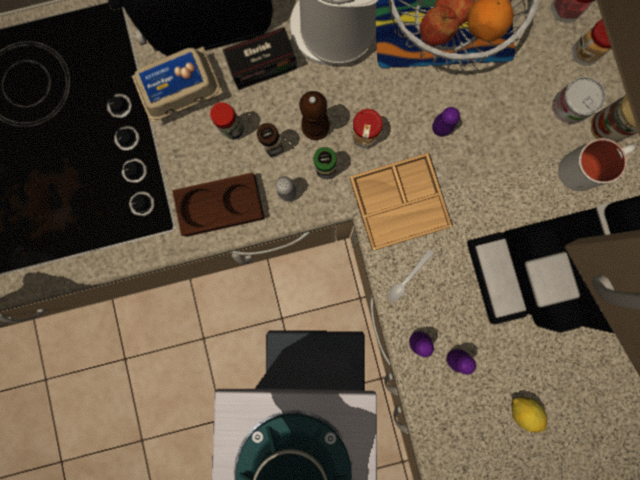

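View pics/scene0.png

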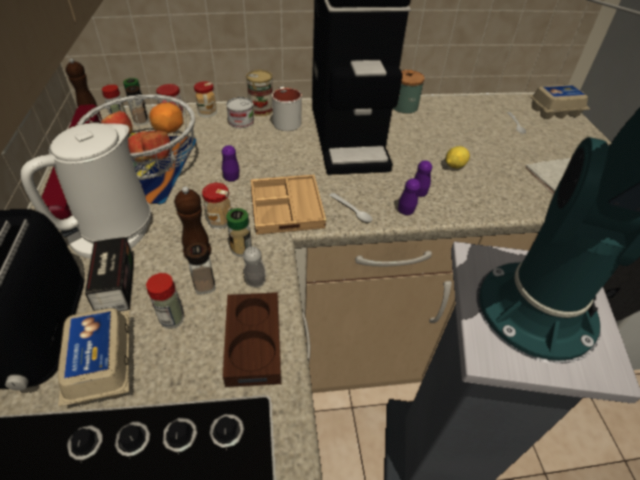

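Top view (right = −y, up = +x): cruet (218,204), porridge caddy (401,200), spoon (412,275), mill (315,110), honey (368,122), brown (268,135), green (325,158), salt (286,187), red (223,115). The scene view confirms the layout, and purple look-alikes are present too. I'll zoom in to get accurate pixels.

```bash
python3 - <<'E'
import cv2
im=cv2.imread("pics/top0.png")
cv2.imwrite("pics/top0a.png",cv2.resize(im[80:250,170:370],None,fx=4,fy=3.5 if 0 else 4,interpolation=cv2.INTER_CUBIC)[:600])
cv2.imwrite("pics/top0b.png",cv2.resize(im[150:310,335:465],None,fx=3.75,fy=3.75,interpolation=cv2.INTER_CUBIC))
E
```

```text
(no output)
```

View pics/top0a.png

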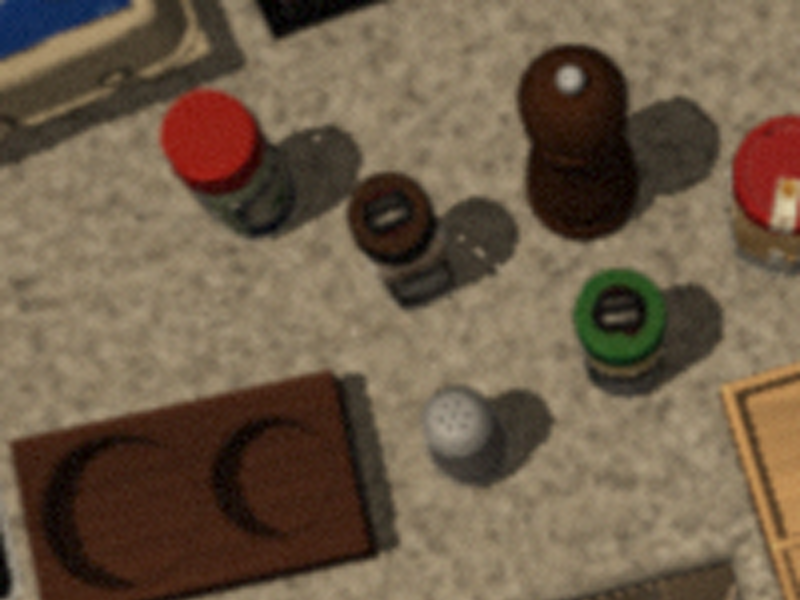

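View pics/top0b.png

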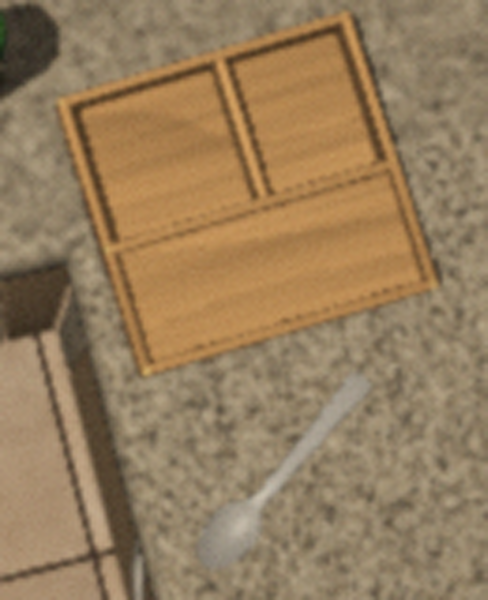

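Read from the crops: brown cap top (388,212), mill knob (570,78), green top (620,312), salt top (457,420), red top (210,132), and the caddy corners and spoon ends. Next I'll convert these to world coordinates and cross-check them in the scene view.

```bash
cat > m.py <<'E'
from h import *
np.set_printoptions(precision=1,suppress=True)
c=cam("top"); s=cam("scene"); im=cv2.imread("pics/top0.png"); hsv=cv2.cvtColor(im,cv2.COLOR_BGR2HSV)
A=lambda u,v:((u+.5)/4-.5+170,(v+.5)/4-.5+80)
B=lambda u,v:((u+.5)/3.75-.5+335,(v+.5)/3.75-.5+150)
def show(n,P,b=None): print(n,P,"scene px",np.array(proj(s,P)), "" if b is None else np.array(b))
for n,u,v,z in(("brown",388,212,105),("mill",570,78,168),("green",620,312,99),("salt",457,420,88),("red",210,132,108)):
    show(n,onz(c,*A(u,v),z))
m=cv2.inRange(hsv,(0,120,60),(8,255,255))|cv2.inRange(hsv,(172,120,60),(180,255,255)); m[:,:345]=0;m[:,390:]=0;m[:95]=0;m[160:]=0
k=max(cv2.findContours(m,0,1)[0],key=cv2.contourArea); print("honey lid rect",cv2.boundingRect(k),cv2.minEnclosingCircle(k))
(u,v),r=cv2.minEnclosingCircle(k); show("honey",onz(c,u,v,86))
def quad(name,pts,z,dims):
    P=np.array([onz(c,*p,z) for p in pts]); ctr=P.mean(0); w=P[1]-P[0]+P[2]-P[3]; print(name,ctr,"TL->TR ang",np.degrees(np.arctan2(w[1],w[0])),"sides",[np.linalg.norm(P[i]-P[i-3]) for i in range(4)])
quad("porr",[B(60,102),B(348,13),B(440,283),B(145,375)],28,0)
m=cv2.inRange(hsv,(0,60,15),(18,255,110)); m[:165]=0;m[245:]=0;m[:,:168]=0;m[:,270:]=0
m=cv2.morphologyEx(m,3,np.ones((7,7)));m=cv2.morphologyEx(m,2,np.ones((5,5)))
k=max(cv2.findContours(m,0,1)[0],key=cv2.contourArea); q=cv2.boxPoints(cv2.minAreaRect(k)); print(q, [onz(c,*p,36) for p in q])
quad("cruet",q,36,0)
a=onz(c,*B(205,563),3);b=onz(c,*B(364,378),3);show("spoon",(a+b)/2);print(a,b,np.linalg.norm(a-b),np.degrees(np.arctan2(*(a-b)[1::-1])))
E
python3 m.py
```

```text
brown [642.4  51.4 105. ] scene px [193.8 248.4] 
mill [682.9 -35.2 168. ] scene px [182.5 187.6] 
green [597.6 -55.8  99. ] scene px [234.7 213.6] 
salt [548.9  19.8  88. ] scene px [250.2 248.7] 
red [678.7 134.1 108. ] scene px [156.2 280.3] 
honey lid rect (353, 109, 30, 30) ((367.3536682128906, 123.6463394165039), 15.365764617919922)
honey [ 665.9 -134.7   86. ] scene px [213.7 189.4] 
porr [ 528.9 -204.2   28. ] TL->TR ang -72.16760552865465 sides [np.float64(158.90818292636277), np.float64(150.11105989027905), np.float64(160.61098425277478), np.float64(150.66785390143286)]
[[169.2 190.1]
 [260.3 169.8]
 [271.1 218.3]
 [180.  238.6]] [array([545.8, 252.1,  36. ]), array([587.6,  72.9,  36. ]), array([491.5,  49.6,  36. ]), array([450.1, 227.2,  36. ])]
cruet [518.7 150.5  36. ] TL->TR ang -76.88794145264282 sides [np.float64(184.03516176383707), np.float64(98.90551657883613), np.float64(182.401053043482), np.float64(98.89030245332481)]
spoon [ 384.1 -226.6    3. ] scene px [348.3 206.1] 
[ 334.7 -184.4    3. ] [ 433.4 -268.7    3. ] 129.79187887620682 139.49912878775365
```

```bash
R='{"dp":[0.22,-0.41,0.06],"delta_rot":[0,0,0]}'; true
python3 -m handwheel '[{"dp":[0.022,-0.040,0.02],"delta_rot":[0,0,0]},{"dp":[0.044,-0.082,0.04],"delta_rot":[0,0,0]},{"dp":[0.066,-0.124,0.06],"delta_rot":[0,0,0]},{"dp":[0.088,-0.166,0.06],"delta_rot":[0,0,0]},{"dp":[0.11,-0.208,0.06],"delta_rot":[0,0,0]},{"dp":[0.132,-0.25,0.06],"delta_rot":[0,0,0]},{"dp":[0.154,-0.292,0.06],"delta_rot":[0,0,0]},{"dp":[0.176,-0.334,0.06],"delta_rot":[0,0,0]},{"dp":[0.198,-0.376,0.06],"delta_rot":[0,0,0]},{"dp":[0.22,-0.418,0.06],"delta_rot":[0,0,0]},{"dp":[0.24,-0.46,0.06],"delta_rot":[0,0,0]},{"dp":[0.26,-0.50,0.06],"delta_rot":[0,0,0]}]'
python3 - <<'E'
from h import *
np.set_printoptions(precision=1,suppress=True)
c,_=grab("wrist","w1.png"); print(c)
A=lambda u,v:((u+.5)/4-.5+170,(v+.5)/4-.5+80)
t=cam("top"); P=[onz(t,*A(*p),36) for p in((12,438),(333,373),(375,552))]; print(P,np.linalg.norm(P[0]-P[1]),np.linalg.norm(P[1]-P[2]),(P[0]+P[2])/2,np.degrees(np.arctan2(*(P[0]-P[1])[1::-1])),np.degrees(np.arctan2(*(P[1]-P[2])[1::-1])))
E
```

```text
time_s: 1.3
tool_pos: [490.9, 185.1, 302.1]
tool_rot: [-0.507, -3.1, 0.001]
ft_force: [1.5, -0.4, -0.0]
grip_width: 85.1
finger_force: 0.0
(array([[372.3,   0. , 319.7],
       [  0. , 372.3, 243.6],
       [  0. ,   0. ,   1. ]]), -0.07003352340680659, array([[  0.3,   0.9,   0.3, 411.2],
       [  0.9,  -0.3,  -0.1, 212.5],
       [ -0. ,   0.3,  -0.9, 434.3],
       [  0. ,   0. ,   0. ,   1. ]]))
[array([547.7, 245.5,  36. ]), array([581.4,  87.4,  36. ]), array([492.7,  64.7,  36. ])] 161.5762710443851 91.54645571914908 [520.2 155.1  36. ] 102.02013073953745 14.385953166651538
```

View pics/w1.png

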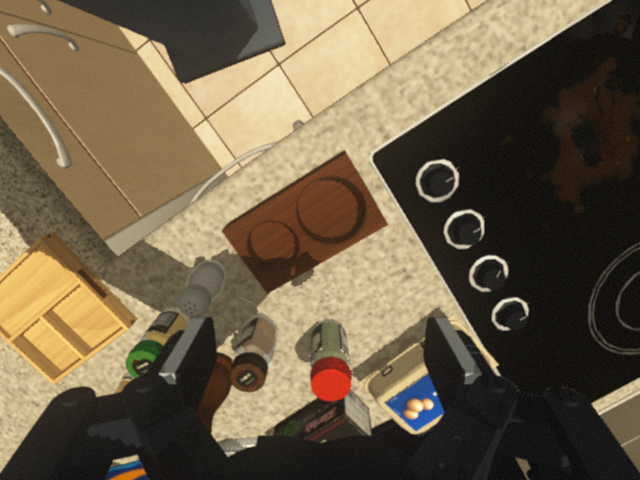

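The wrist view shows the cruet whole, with top corners near (224,230), (346,152), (386,224), (268,292). The larger well is at (331,210) and the smaller at (273,247). Cross-checking against the top view.

```bash
cat > w1.py <<'E'
from h import *
np.set_printoptions(precision=1,suppress=True)
c=cam("wrist")
P=np.array([onz(c,*p,36) for p in((224,230),(346,152),(386,224),(268,292))]);print(P,P.mean(0),[np.linalg.norm(P[i]-P[i-1]) for i in range(4)])
print(onz(c,331,210,36),onz(c,273,247,36))
for n,u,v,z in(("brown",247,376,105),("green",143,359,99),("salt",192,300,86),("red",331,382,108)): print(n,onz(c,u,v,z))
t=cam("top")
ct=P.mean(0);
for n,cc in(("top",[520.2,155.1]),("wr",ct[:2])):
    a=np.radians(103); y=np.array([np.cos(a),np.sin(a)]); print(n,"mill well",cc+34.5*y,"salt well",cc-43*y)
E
python3 w1.py
python3 -m handwheel '[{"dp":[0.02,-0.045,0],"delta_rot":[0,0,0.14]},{"dp":[0.04,-0.09,0],"delta_rot":[0,0,0.28]},{"dp":[0.06,-0.135,0],"delta_rot":[0,0,0.42]},{"dp":[0.08,-0.18,0],"delta_rot":[0,0,0.56]},{"dp":[0.1,-0.225,0],"delta_rot":[0,0,0.63]},{"dp":[0.12,-0.27,0],"delta_rot":[0,0,0.63]},{"dp":[0.14,-0.29,0],"delta_rot":[0,0,0.63]},{"dp":[0.16,-0.31,0],"delta_rot":[0,0,0.63]},{"dp":[0.16,-0.32,0],"delta_rot":[0,0,0.63]},{"dp":[0.16,-0.32,0],"delta_rot":[0,0,0.63]}]'
python3 -c "
from h import *
print(grab('wrist','w2.png')[0]);print(status.get_state()['joint_positions'])"
```

```text
[[496.1  60.5  36. ]
 [459.8 216.6  36. ]
 [549.2 234.4  36. ]
 [584.3  78.5  36. ]] [522.4 147.5  36. ] [np.float64(90.08340070783377), np.float64(160.23157716524642), np.float64(91.18074188517777), np.float64(159.8223161737876)]
[513.9 181.6  36. ] [533.2 105.3  36. ]
brown [642.2  40.2 105. ]
green [589.4 -64.3  99. ]
salt [545.7  14.1  86. ]
red [676.8 124.8 108. ]
top mill well [512.4 188.7] salt well [529.9 113.2]
wr mill well [514.6 181.1] salt well [532.  105.6]
time_s: 2.35
tool_pos: [649.8, -134.5, 301.5]
tool_rot: [0.474, -3.103, 0.001]
ft_force: [-0.7, 0.0, 0.5]
grip_width: 85.6
finger_force: 0.0
(array([[372.32301204,   0.        , 319.67385024],
       [  0.        , 372.32301204, 243.60999096],
       [  0.        ,   0.        ,   1.        ]]), -0.07003352340680659, array([[-2.98173067e-01,  9.02372908e-01,  3.11152628e-01,
         5.69777292e+02],
       [ 9.54511729e-01,  2.82031433e-01,  9.67761882e-02,
        -1.59328741e+02],
       [-4.26611131e-04,  3.25854885e-01, -9.45419701e-01,
         4.33907736e+02],
       [ 0.00000000e+00,  0.00000000e+00,  0.00000000e+00,
         1.00000000e+00]]))
[ 0.01987767  0.4584284   0.16331748  1.70340849 -0.08652981  0.98888009
  2.09051842]
```

View pics/w2.png

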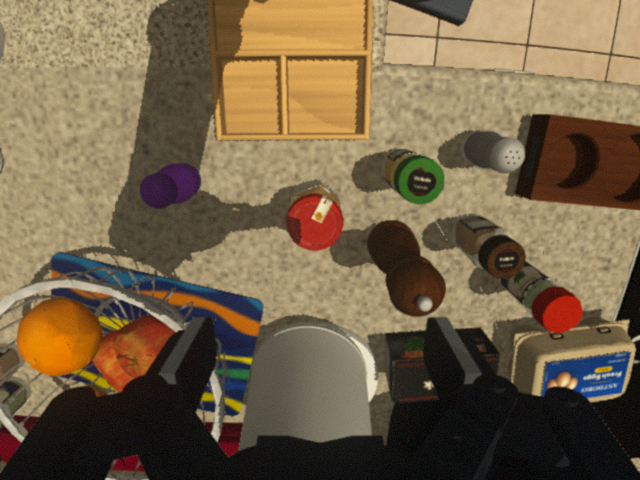

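Wrist view 2: honey lid at (316,221), mill knob (425,303), green (420,180), salt (512,155), brown (502,258). The porridge caddy is axis-aligned in the image, with back-rim corners at (217,139) and (369,137). The arm is settled here, so I'll recompute.

```bash
cat > w2.py <<'E'
from h import *
np.set_printoptions(precision=1,suppress=True)
c=cam("wrist"); print(c[2][:3,3])
im=cv2.imread("pics/w2.png"); hsv=cv2.cvtColor(im,cv2.COLOR_BGR2HSV)
m=cv2.inRange(hsv,(0,140,80),(8,255,255))|cv2.inRange(hsv,(172,140,80),(180,255,255)); m[:150]=0;m[280:]=0;m[:,:270]=0;m[:,360:]=0
k=max(cv2.findContours(m,0,1)[0],key=cv2.contourArea);(u,v),r=cv2.minEnclosingCircle(k);print(u,v,r)
for n,u,v,z in(("honey",u,v,84),("mill",425,303,168),("brown",502,258,105),("green",420,180,99),("salt",512,155,86),("red",557,309,108),("porrBL",217,139,28),("porrBR",369,137,28),("cruetTL",533,115,36),("cruetBL",520,200,36)): print(n,onz(c,u,v,z))
cv2.imwrite("pics/w2c.png",cv2.resize(im[120:330,260:500],None,fx=2.8,fy=2.8,interpolation=cv2.INTER_CUBIC))
E
python3 w2.py
```

```text
[ 569.6 -157.7  434. ]
314.44451904296875 221.93121337890625 28.727855682373047
honey [ 664.9 -132.8   84. ]
mill [679.9 -33.7 168. ]
brown [639.   48.9 105. ]
green [594.4 -54.4  99. ]
salt [546.6  23.8  86. ]
red [671.5 128.9 108. ]
porrBL [ 623.7 -254.6   28. ]
porrBR [ 573.8 -101.4   28. ]
cruetTL [498.6  53.3  36. ]
cruetBL [584.8  80.8  36. ]
```

View pics/w2c.png

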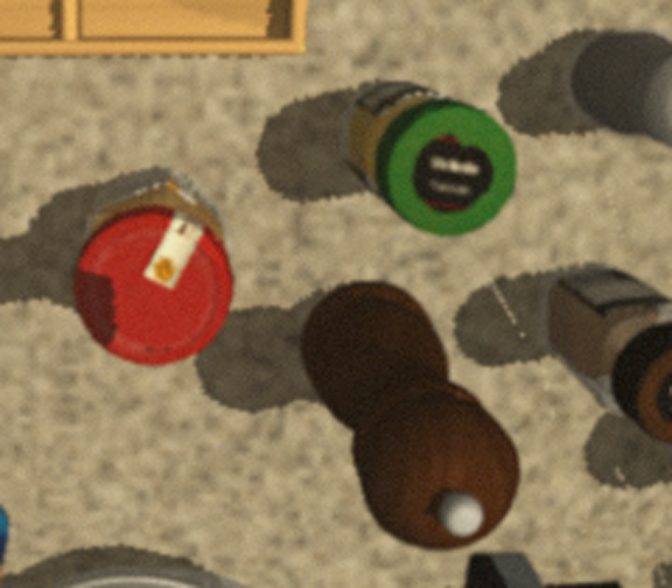

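Both views agree within a few mm: honey (665,-134), mill (681,-34), brown (641,50), salt (548,21), and the porridge caddy centre (527,-203) with yaw 18°. Honey looks roundish. Grasping it now.

```bash

python3 -m handwheel '[{"dp":[0.0156,0.0007,-0.05],"delta_rot":[0,0,0.01]},{"dp":[0.0156,0.0007,-0.1],"delta_rot":[0,0,0.01]},{"dp":[0.0156,0.0007,-0.15],"delta_rot":[0,0,0.01]},{"dp":[0.0156,0.0007,-0.19],"delta_rot":[0,0,0.01]},{"dp":[0.0156,0.0007,-0.22],"delta_rot":[0,0,0.01]},{"dp":[0.0156,0.0007,-0.24],"delta_rot":[0,0,0.01]},{"dp":[0.0156,0.0007,-0.257],"delta_rot":[0,0,0.01]},{"dp":[0.0156,0.0007,-0.257],"delta_rot":[0,0,0.01]}]'
python3 -m handwheel '[{"dp":[0,0,0],"delta_rot":[0,0,0]},{"dp":[0,0,0],"delta_rot":[0,0,0]},{"dp":[0,0,0],"delta_rot":[0,0,0]},{"dp":[0,0,0],"delta_rot":[0,0,0]},{"dp":[0,0,0],"delta_rot":[0,0,0]},{"dp":[0,0,0],"delta_rot":[0,0,0]}]' 0
python3 -m handwheel '[{"dp":[0,0,0.015],"delta_rot":[0,0,0]},{"dp":[0,0,0.035],"delta_rot":[0,0,0]},{"dp":[0,0,0.055],"delta_rot":[0,0,0]},{"dp":[0,0,0.07],"delta_rot":[0,0,0]},{"dp":[0,0,0.07],"delta_rot":[0,0,0]}]'
```

```text
time_s: 3.2
tool_pos: [664.2, -129.7, 43.2]
tool_rot: [0.497, -3.098, -0.004]
ft_force: [-0.4, -0.0, 0.2]
grip_width: 85.2
finger_force: 0.0
time_s: 3.8
tool_pos: [668.6, -133.5, 48.1]
tool_rot: [-0.493, 3.097, -0.005]
ft_force: [-0.1, -1.2, 6.8]
grip_width: 55.2
finger_force: 62.3
time_s: 4.3
tool_pos: [667.6, -131.9, 118.0]
tool_rot: [-0.494, 3.098, -0.002]
ft_force: [0.1, -0.8, -4.5]
grip_width: 55.4
finger_force: 63.9
```

```bash

python3 -m handwheel '[{"dp":[-0.03,-0.007,0],"delta_rot":[0,0,0]},{"dp":[-0.065,-0.015,0],"delta_rot":[0,0,0]},{"dp":[-0.1,-0.023,0],"delta_rot":[0,0,0]},{"dp":[-0.1185,-0.0275,0],"delta_rot":[0,0,0]},{"dp":[-0.1185,-0.0275,0],"delta_rot":[0,0,0]},{"dp":[-0.1185,-0.0275,-0.02],"delta_rot":[0,0,0]},{"dp":[-0.1185,-0.0275,-0.03],"delta_rot":[0,0,0]},{"dp":[-0.1185,-0.0275,-0.03],"delta_rot":[0,0,0]}]'
python3 -c "
from h import *
for i in range(3): print(status.get_state()['tool_pos'],status.get_state()['ft_force']); c,im=grab('wrist','w3.png')
cv2.imwrite('pics/w3c.png',cv2.resize(im[40:480,120:520],None,fx=1.3,fy=1.3)[:,:,::-1]); print(proj(c,(527,-203,28)))"
```

```text
time_s: 5.1
tool_pos: [546.9, -158.6, 83.5]
tool_rot: [0.495, -3.099, -0.003]
ft_force: [-0.3, 0.5, -3.7]
grip_width: 54.7
finger_force: 63.8
[ 546.8831521  -158.56717823   83.52018207] [-0.32422668  0.52739503 -3.6525552 ]
[ 547.42441554 -158.88922741   84.29416151] [-0.85450849 -0.26467198 -4.42920576]
[ 548.00154073 -159.13753249   84.91603724] [ 0.18060466 -1.06140927 -4.52733793]
(np.float64(252.62280783912752), np.float64(216.41697741862092))
```

View pics/w3c.png

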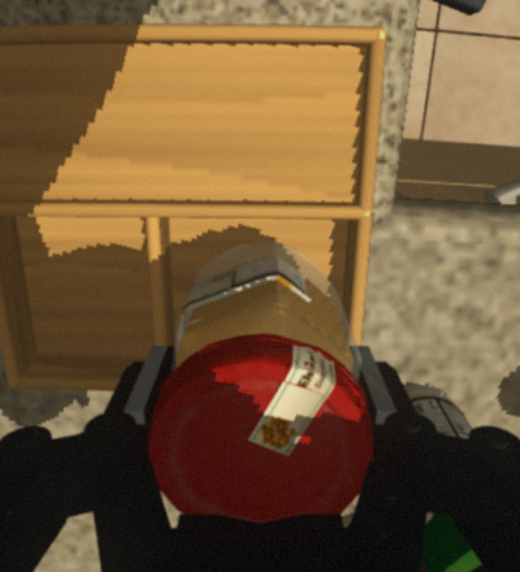

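The honey jar hangs over the larger bay, with the bay's divider at crop x≈155, right wall x≈355 and front wall y≈212. I'll check caddy features against the model, using the front corner at (416,63), divider end (404.6,203) and divider junction (239,205).

```bash
python3 - <<'E'
from h import *
np.set_printoptions(precision=1,suppress=True)
c=cam("wrist"); a=np.radians(18); R=np.array([[np.cos(a),-np.sin(a)],[np.sin(a),np.cos(a)]])
print(status.get_state()['tool_pos'])
for p in((385,30),(370,212),(153,212),(10,388),(10,212)):
    P=onz(c,p[0]/1.3+120,p[1]/1.3+40,28); print(p,P[:2],R.T@(P[:2]-[527,-203]))
E
```

```text
[ 548.3 -159.3   85.4]
(385, 30) [ 431.5 -149.8] [-74.4  80.1]
(370, 212) [ 495.9 -129.8] [-7.  79.2]
(153, 212) [ 523.  -212.5] [-6.8 -7.8]
(10, 388) [ 625.2 -256.8] [ 76.7 -81.5]
(10, 212) [ 541.  -268.7] [ -7.  -66.8]
```

```bash

python3 -m handwheel '[{"dp":[0,0,-0.015],"delta_rot":[0,0,0]},{"dp":[0,0,-0.028],"delta_rot":[0,0,0]},{"dp":[0,0,-0.031],"delta_rot":[0,0,0]},{"dp":[0,0,-0.033],"delta_rot":[0,0,0]},{"dp":[0,0,-0.033],"delta_rot":[0,0,0]},{"dp":[0,0,-0.033],"delta_rot":[0,0,0]}]'
python3 -m handwheel '[{"dp":[0,0,-0.001],"delta_rot":[0,0,0]},{"dp":[0,0,-0.001],"delta_rot":[0,0,0]}]'
```

```text
time_s: 5.85
tool_pos: [547.5, -159.2, 54.1]
tool_rot: [0.494, -3.102, -0.001]
ft_force: [-4.0, 2.1, 16.3]
grip_width: 54.9
finger_force: 65.3
time_s: 6.05
tool_pos: [547.6, -159.2, 54.0]
tool_rot: [0.494, -3.102, -0.002]
ft_force: [-6.0, 2.5, 24.3]
grip_width: 55.3
finger_force: 65.9
```

```bash

python3 -m handwheel '[{"dp":[0,0,0],"delta_rot":[0,0,0]},{"dp":[0,0,0],"delta_rot":[0,0,0]},{"dp":[0,0,0],"delta_rot":[0,0,0]},{"dp":[0,0,0.01],"delta_rot":[0,0,0]},{"dp":[0,0,0.05],"delta_rot":[0,0,0]},{"dp":[0,0,0.1],"delta_rot":[0,0,0]},{"dp":[0,0,0.149],"delta_rot":[0,0,-0.14]}]' 1
python3 -m handwheel '[{"dp":[0.01,0.02,0],"delta_rot":[0,0,-0.14]},{"dp":[0.03,0.06,0],"delta_rot":[0,0,-0.28]},{"dp":[0.05,0.1,0],"delta_rot":[0,0,-0.42]},{"dp":[0.07,0.14,0],"delta_rot":[0,0,-0.56]},{"dp":[0.085,0.18,0],"delta_rot":[0,0,-0.7]},{"dp":[0.093,0.2095,0],"delta_rot":[0,0,-0.84]},{"dp":[0.093,0.2095,0],"delta_rot":[0,0,-0.98]},{"dp":[0.093,0.2095,0],"delta_rot":[0,0,-1.12]},{"dp":[0.093,0.2095,0],"delta_rot":[0,0,-1.26]},{"dp":[0.093,0.2095,0],"delta_rot":[0,0,-1.4]},{"dp":[0.093,0.2095,0],"delta_rot":[0,0,-1.431]},{"dp":[0.093,0.2095,0],"delta_rot":[0,0,-1.431]}]' 0.7
python3 -c "
from h import *
c,im=grab('wrist','w4.png');print(status.get_state()['tool_pos'],status.get_state()['joint_positions']);print(proj(c,(640.7,50,105)))
cv2.imwrite('pics/w4c.png',cv2.resize(im,None,fx=.9,fy=.9)[:,:,::-1])"
```

```text
time_s: 6.75
tool_pos: [547.2, -159.5, 201.9]
tool_rot: [0.271, -3.129, -0.001]
ft_force: [1.1, 0.1, 0.1]
grip_width: 85.2
finger_force: 0.0
time_s: 7.95
tool_pos: [640.6, 50.2, 200.3]
tool_rot: [-1.841, -2.545, 0.0]
ft_force: [0.8, -0.3, 0.5]
grip_width: 59.9
finger_force: 0.0
[640.66482277  50.19897025 200.37368701] [-0.54031223  0.60167439  0.58267923  1.85468848 -0.44153167  0.8169086
  0.5887426 ]
(np.float64(318.82993284081607), np.float64(252.3726203567354))
```

View pics/w4c.png

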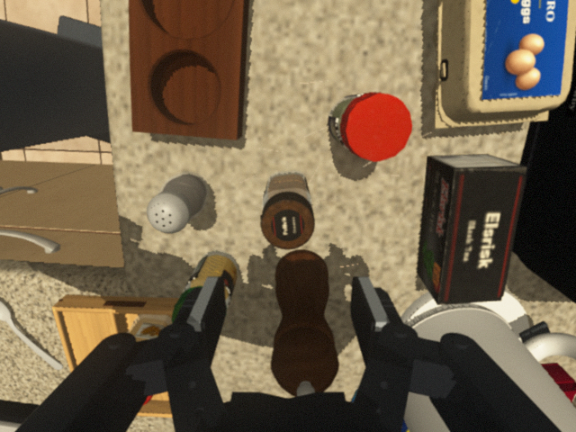

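Brown cap top is at (320,248) in full pixels, close to prediction. The cruet's lower corners and narrow well (≈(208,98) full) are visible too. Computing the corrections.

```bash
python3 - <<'E'
from h import *
np.set_printoptions(precision=1,suppress=True)
c=cam("wrist")
for n,u,v,z in(("brown",288,224,105),("salt top",166,213,88),("cruetSE",133,130,36),("cruetNE",241,138,36),("saltwell",186,87,36),("mill knob",306,388,168),("red",376,127,108)): print(n,onz(c,u/.9,v/.9,z))
E
```

```text
brown [640.7  52.4 105. ]
salt top [550.   25.6  88. ]
cruetSE [492.6  69.2  36. ]
cruetNE [585.   91.3  36. ]
saltwell [529.3 117.8  36. ]
mill knob [679.8 -29.1 168. ]
red [673.9 135.5 108. ]
```

```bash

python3 -m handwheel '[{"dp":[0,0.0015,-0.045],"delta_rot":[0,0,0]},{"dp":[0,0.0015,-0.09],"delta_rot":[0,0,0]},{"dp":[0,0.0015,-0.12],"delta_rot":[0,0,0]},{"dp":[0,0.0015,-0.138],"delta_rot":[0,0,0]},{"dp":[0,0.0015,-0.138],"delta_rot":[0,0,0]}]'
python3 -m handwheel '[{"dp":[0,0,0],"delta_rot":[0,0,0]},{"dp":[0,0,0],"delta_rot":[0,0,0]},{"dp":[0,0,0],"delta_rot":[0,0,0]},{"dp":[0,0,0],"delta_rot":[0,0,0]},{"dp":[0,0,0],"delta_rot":[0,0,0]},{"dp":[0,0,0],"delta_rot":[0,0,0]}]' 0
python3 -m handwheel '[{"dp":[0,0,0.015],"delta_rot":[0,0,0]},{"dp":[0,0,0.05],"delta_rot":[0,0,0]},{"dp":[0,0,0.09],"delta_rot":[0,0,0]},{"dp":[0,0,0.13],"delta_rot":[0,0,0]},{"dp":[0,0,0.13],"delta_rot":[0,0,0]}]'
```

```text
time_s: 8.5
tool_pos: [639.2, 51.5, 60.1]
tool_rot: [-1.841, -2.541, 0.004]
ft_force: [-0.7, 0.7, 0.5]
grip_width: 60.0
finger_force: 0.0
time_s: 9.1
tool_pos: [642.0, 51.4, 63.9]
tool_rot: [1.843, 2.542, 0.003]
ft_force: [-1.3, 0.3, 6.4]
grip_width: 39.0
finger_force: 60.7
time_s: 9.6
tool_pos: [644.7, 50.9, 198.9]
tool_rot: [1.839, 2.536, 0.012]
ft_force: [0.2, -0.1, 0.2]
grip_width: 39.5
finger_force: 60.5
```

```bash

python3 -m handwheel '[{"dp":[-0.03,-0.02,0],"delta_rot":[0,0,0]},{"dp":[-0.05,-0.06,0],"delta_rot":[0,0,0]},{"dp":[-0.05,-0.1,0],"delta_rot":[0,0,0]},{"dp":[-0.05,-0.14,0],"delta_rot":[0,0,0]},{"dp":[-0.055,-0.18,0],"delta_rot":[0,0,0]},{"dp":[-0.06,-0.22,0],"delta_rot":[0,0,0]},{"dp":[-0.065,-0.26,0],"delta_rot":[0,0,0]},{"dp":[-0.0688,-0.2847,0],"delta_rot":[0,0,0]},{"dp":[-0.0688,-0.2847,0],"delta_rot":[0,0,0]},{"dp":[-0.0688,-0.2847,-0.04],"delta_rot":[0,0,0]},{"dp":[-0.0688,-0.2847,-0.08],"delta_rot":[0,0,0]},{"dp":[-0.0688,-0.2847,-0.09],"delta_rot":[0,0,0]}]'
python3 -m handwheel '[{"dp":[0,0,0],"delta_rot":[0,0,0]},{"dp":[0,0,0],"delta_rot":[0,0,0]}]'
python3 -c "
from h import *
c,im=grab('wrist','w5.png');print(status.get_state()['tool_pos'])
cv2.imwrite('pics/w5c.png',cv2.resize(im,None,fx=1,fy=1)[:,:,::-1])"
```

```text
time_s: 10.8
tool_pos: [569.2, -229.9, 98.4]
tool_rot: [-1.837, -2.538, 0.001]
ft_force: [-0.5, 0.4, -0.6]
grip_width: 39.5
finger_force: 60.5
time_s: 11.0
tool_pos: [572.8, -233.3, 103.4]
tool_rot: [1.843, 2.542, 0.0]
ft_force: [-0.4, -0.0, -0.8]
grip_width: 39.7
finger_force: 60.6
[ 573.20861749 -233.60822913  104.01567056]
```

View pics/w5c.png

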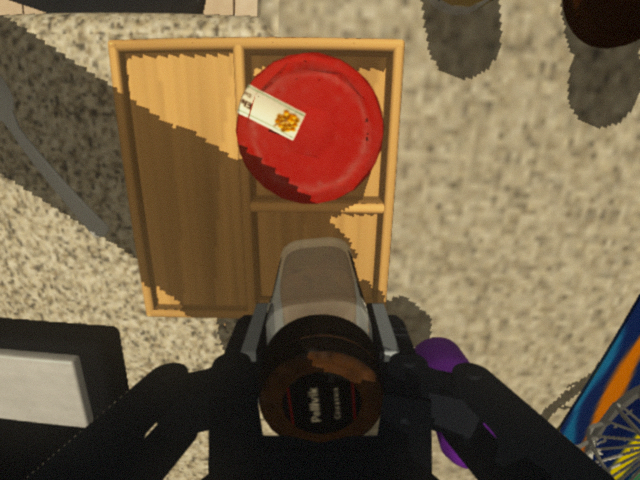

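Honey stands in its bay and brown hangs over the small bay, roughly centred. Lowering it.

```bash

python3 -m handwheel '[{"dp":[0,0,-0.015],"delta_rot":[0,0,0]},{"dp":[0,0,-0.028],"delta_rot":[0,0,0]},{"dp":[0,0,-0.033],"delta_rot":[0,0,0]},{"dp":[0,0,-0.035],"delta_rot":[0,0,0]},{"dp":[0,0,-0.035],"delta_rot":[0,0,0]},{"dp":[0,0,-0.035],"delta_rot":[0,0,0]}]'
python3 -m handwheel '[{"dp":[0,0,0],"delta_rot":[0,0,0]},{"dp":[0,0,0],"delta_rot":[0,0,0]}]'
```

```text
time_s: 11.65
tool_pos: [571.1, -232.8, 69.5]
tool_rot: [-1.843, -2.541, -0.003]
ft_force: [-5.4, 3.0, 19.8]
grip_width: 39.4
finger_force: 58.0
time_s: 11.85
tool_pos: [571.0, -232.8, 69.4]
tool_rot: [-1.843, -2.541, -0.003]
ft_force: [-5.7, 2.6, 18.8]
grip_width: 39.3
finger_force: 58.0
```

```bash

python3 -m handwheel '[{"dp":[0,0,0],"delta_rot":[0,0,0]},{"dp":[0,0,0],"delta_rot":[0,0,0]},{"dp":[0,0,0.005],"delta_rot":[0,0,0]},{"dp":[0,0,0.04],"delta_rot":[0,0,0]},{"dp":[0,0,0.085],"delta_rot":[0,0,0]},{"dp":[-0.03,0,0.11],"delta_rot":[0,0,0]},{"dp":[-0.07,0,0.11],"delta_rot":[0,0,0.14]},{"dp":[-0.11,0,0.11],"delta_rot":[0,0,0.28]},{"dp":[-0.15,0.007,0.11],"delta_rot":[0,0,0.42]},{"dp":[-0.188,0.007,0.11],"delta_rot":[0,0,0.55]},{"dp":[-0.188,0.007,0.11],"delta_rot":[0,0,0.55]},{"dp":[-0.188,0.007,0.11],"delta_rot":[0,0,0.55]}]' 0.7
python3 -c "
from h import *
viewer.grab_frame('wrist');viewer.grab_frame('wrist')
c,im=grab('wrist','w6.png');print(status.get_state()['tool_pos'],proj(c,(384.1,-226.6,3)))
for p in ((334.7,-184.4,3),(433.4,-268.7,3)): print(proj(c,p))"
```

```text
time_s: 13.05
tool_pos: [383.4, -226.5, 177.5]
tool_rot: [1.088, 2.947, 0.0]
ft_force: [0.3, -0.2, -0.1]
grip_width: 60.2
finger_force: 0.0
[ 385.83503335 -226.60318102  177.475747  ] (np.float64(317.94427325766617), np.float64(217.37813932071455))
(np.float64(317.9559978097205), np.float64(138.7937537884381))
(np.float64(317.9551616714458), np.float64(286.3213932689638))
```

View pics/w6.png

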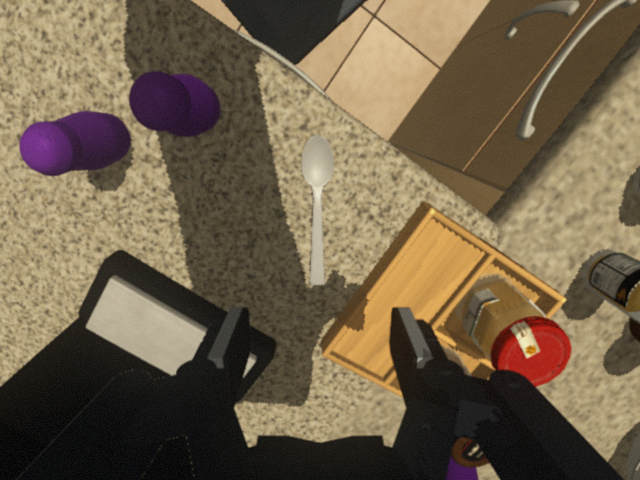

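The spoon lies from (318,136) to (318,286), exactly as predicted and aligned with the gripper. Descending to it.

```bash

python3 -m handwheel '[{"dp":[0,0,-0.045],"delta_rot":[0,0,0]},{"dp":[0,0,-0.09],"delta_rot":[0,0,0]},{"dp":[0,0,-0.125],"delta_rot":[0,0,0]},{"dp":[0,0,-0.145],"delta_rot":[0,0,0]},{"dp":[0,0,-0.157],"delta_rot":[0,0,0]},{"dp":[0,0,-0.162],"delta_rot":[0,0,0]},{"dp":[0,0,-0.164],"delta_rot":[0,0,0]},{"dp":[0,0,-0.164],"delta_rot":[0,0,0]},{"dp":[0,0,-0.164],"delta_rot":[0,0,0]}]' 0.55
python3 -m handwheel '[{"dp":[0,0,0],"delta_rot":[0,0,0]},{"dp":[0,0,0],"delta_rot":[0,0,0]},{"dp":[0,0,0],"delta_rot":[0,0,0]},{"dp":[0,0,0],"delta_rot":[0,0,0]},{"dp":[0,0,0],"delta_rot":[0,0,0]}]' 0
python3 -m handwheel '[{"dp":[0,0,0.01],"delta_rot":[0,0,0]},{"dp":[0,0,0.025],"delta_rot":[0,0,0]},{"dp":[0,0,0.055],"delta_rot":[0,0,0]},{"dp":[0,0,0.06],"delta_rot":[0,0,0]},{"dp":[0,0,0.06],"delta_rot":[0,0,0]}]'
```

```text
time_s: 14.1
tool_pos: [384.6, -226.3, 13.8]
tool_rot: [1.083, 2.947, -0.001]
ft_force: [0.5, -0.3, 1.6]
grip_width: 47.2
finger_force: 0.0
time_s: 14.6
tool_pos: [384.3, -226.3, 14.2]
tool_rot: [1.084, 2.947, 0.0]
ft_force: [-0.7, 0.6, 7.5]
grip_width: 17.0
finger_force: 58.4
time_s: 15.1
tool_pos: [384.6, -226.3, 74.5]
tool_rot: [1.082, 2.946, -0.001]
ft_force: [0.1, -0.1, -0.1]
grip_width: 17.0
finger_force: 58.6
```

```bash

python3 -m handwheel '[{"dp":[0.02,0.002,0],"delta_rot":[0,0,-0.14]},{"dp":[0.045,0.004,0],"delta_rot":[0,0,-0.28]},{"dp":[0.07,0.007,0],"delta_rot":[0,0,-0.42]},{"dp":[0.095,0.01,0],"delta_rot":[0,0,-0.55]},{"dp":[0.103,0.0105,0],"delta_rot":[0,0,-0.55]},{"dp":[0.103,0.0105,0],"delta_rot":[0,0,-0.55]},{"dp":[0.103,0.0105,-0.01],"delta_rot":[0,0,-0.55]},{"dp":[0.103,0.0105,-0.01],"delta_rot":[0,0,-0.55]},{"dp":[0.103,0.0105,-0.01],"delta_rot":[0,0,-0.55]}]'
python3 -c "
from h import *
c,im=grab('wrist','w7.png');print(status.get_state()['tool_pos'],status.get_state()['tool_rot'])"
```

```text
time_s: 16.0
tool_pos: [485.0, -215.9, 62.8]
tool_rot: [-1.845, -2.54, 0.001]
ft_force: [0.0, -0.5, -0.2]
grip_width: 16.9
finger_force: 58.6
[ 485.49819301 -215.99873013   63.10542262] [-1.84501117e+00 -2.54096484e+00  2.55804795e-04]
```

View pics/w7.png

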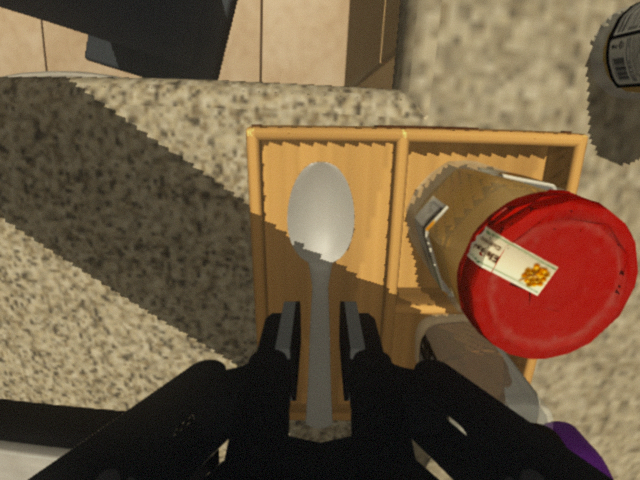

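Spoon is held level over the trough: bowl tip (320,162), handle end (320,425), trough end walls at about v=140 and 410. I'll check the lengthwise fit.

```bash
python3 - <<'E'
from h import *
np.set_printoptions(precision=1,suppress=True)
c=cam("wrist"); a=np.radians(18); R=np.array([[np.cos(a),-np.sin(a)],[np.sin(a),np.cos(a)]])
for n,u,v,z in(("tip",320,162,54),("end",320,426,54),("wallL",256,200,28),("wallR",398,200,28),("wallFront",320,133,28),("wallBack",300,411,28)):
    P=onz(c,u,v,z); print(n,R.T@(P[:2]-[527,-203]))
E
```

```text
tip [-42.8  68.5]
end [-42.8 -59.2]
wallL [-72.2  48.3]
wallR [-7.  48.4]
wallFront [-42.8  77.9]
wallBack [-54.3 -74.4]
```

```bash

python3 -m handwheel '[{"dp":[0.002,-0.0035,0],"delta_rot":[0,0,0]},{"dp":[0.002,-0.0035,-0.012],"delta_rot":[0,0,0]},{"dp":[0.002,-0.0035,-0.021],"delta_rot":[0,0,0]},{"dp":[0.002,-0.0035,-0.027],"delta_rot":[0,0,0]},{"dp":[0.002,-0.0035,-0.027],"delta_rot":[0,0,0]},{"dp":[0.002,-0.0035,-0.027],"delta_rot":[0,0,0]}]'
```

```text
time_s: 16.65
tool_pos: [488.7, -219.1, 35.9]
tool_rot: [-1.844, -2.543, 0.0]
ft_force: [0.2, -0.4, -1.0]
grip_width: 17.3
finger_force: 58.6
```

```bash

python3 -m handwheel '[{"dp":[0,0,0],"delta_rot":[0,0,0]},{"dp":[0,0,0],"delta_rot":[0,0,0]},{"dp":[0,0,0.004],"delta_rot":[0,0,0]},{"dp":[0,0,0.03],"delta_rot":[0,0,0]},{"dp":[0,0,0.08],"delta_rot":[0,0,0]},{"dp":[0,0,0.13],"delta_rot":[0,0,0]},{"dp":[0,0,0.179],"delta_rot":[0,0,0]},{"dp":[0.02,0.02,0.199],"delta_rot":[0,0,0]},{"dp":[0.05,0.05,0.199],"delta_rot":[0,0,0]},{"dp":[0.08,0.08,0.199],"delta_rot":[0,0,0]},{"dp":[0.11,0.11,0.199],"delta_rot":[0,0,0]},{"dp":[0.14,0.14,0.199],"delta_rot":[0,0,0]}]' 0.3
python3 -m handwheel '[{"dp":[0.025,0.025,0],"delta_rot":[0,0,0]},{"dp":[0.0516,0.0467,0],"delta_rot":[0,0,0]},{"dp":[0.0516,0.0467,0],"delta_rot":[0,0,0]},{"dp":[0.0516,0.0467,0],"delta_rot":[0,0,0]},{"dp":[0.0516,0.0467,0],"delta_rot":[0,0,0]}]' 0.85
python3 - <<'E'
from h import *
np.set_printoptions(precision=1,suppress=True)
c,im=grab("wrist","w8.png"); print(status.get_state()['tool_pos'])
u,v=proj(c,(680.5,-33,168)); print(u,v)
hsv=cv2.cvtColor(im,cv2.COLOR_RGB2HSV)
def blobs(m,z,amin=15):
    for k in cv2.findContours(m,0,1)[0]:
        if cv2.contourArea(k)>amin: (x,y),r=cv2.minEnclosingCircle(k); print(round(x),round(y),round(r,1),cv2.contourArea(k),onz(c,x,y,z))
m=cv2.inRange(hsv,(0,0,110),(180,70,255)); q=np.zeros_like(m); q[int(v)-60:int(v)+60,int(u)-60:int(u)+60]=255; print("knob"); blobs(m&q,166)
m=cv2.inRange(hsv,(0,80,5),(20,255,120)); m=cv2.morphologyEx(m,2,np.ones((5,5))); print("brown"); blobs(m,141,1500)
print("green"); blobs(cv2.inRange(hsv,(50,120,40),(80,255,255)),99,300)
E
```

```text
time_s: 17.85
tool_pos: [629.7, -77.6, 236.0]
tool_rot: [1.844, 2.543, 0.001]
ft_force: [-0.3, -0.7, 0.9]
grip_width: 25.4
finger_force: 0.0
time_s: 18.35
tool_pos: [679.4, -33.9, 235.5]
tool_rot: [-1.846, -2.541, 0.002]
ft_force: [0.5, -0.8, -0.7]
grip_width: 72.7
finger_force: 0.0
[679.4 -34.1 235.6]
321.061936420739 267.90241174094797
knob
322 270 9.9 273.0 [681.5 -35.3 166. ]
brown
140 276 79.6 6430.0 [569.7 -87.2 141. ]
324 233 57.3 6538.0 [678.4 -20.3 141. ]
199 20 63.5 4308.5 [574.9  75.2 141. ]
green
207 222 29.8 1265.0 [596.5 -51.6  99. ]
```

Knob is at (681,-35), on target. Grasping the mill's head.

```bash

python3 -m handwheel '[{"dp":[0.0005,-0.001,-0.04],"delta_rot":[0,0,0]},{"dp":[0.0005,-0.001,-0.08],"delta_rot":[0,0,0]},{"dp":[0.0005,-0.001,-0.103],"delta_rot":[0,0,0]},{"dp":[0.0005,-0.001,-0.103],"delta_rot":[0,0,0]},{"dp":[0.0005,-0.001,-0.103],"delta_rot":[0,0,0]}]'
python3 -m handwheel '[{"dp":[0,0,0],"delta_rot":[0,0,0]},{"dp":[0,0,0],"delta_rot":[0,0,0]},{"dp":[0,0,0],"delta_rot":[0,0,0]},{"dp":[0,0,0],"delta_rot":[0,0,0]},{"dp":[0,0,0],"delta_rot":[0,0,0]},{"dp":[0,0,0],"delta_rot":[0,0,0]}]' 0
python3 -m handwheel '[{"dp":[0,0,0.015],"delta_rot":[0,0,0]},{"dp":[0,0,0.05],"delta_rot":[0,0,0]},{"dp":[0,0,0.09],"delta_rot":[0,0,0]},{"dp":[0,0,0.11],"delta_rot":[0,0,0]},{"dp":[0,0,0.11],"delta_rot":[0,0,0]}]'
```

```text
time_s: 18.9
tool_pos: [680.8, -34.8, 133.0]
tool_rot: [1.846, 2.541, -0.001]
ft_force: [0.1, -0.7, -0.2]
grip_width: 72.6
finger_force: 0.0
time_s: 19.5
tool_pos: [682.5, -34.2, 135.1]
tool_rot: [1.843, 2.54, 0.003]
ft_force: [-1.6, 0.3, 5.0]
grip_width: 45.9
finger_force: 60.6
time_s: 20.0
tool_pos: [683.6, -34.5, 247.5]
tool_rot: [1.84, 2.537, 0.008]
ft_force: [1.2, -0.6, -1.4]
grip_width: 46.0
finger_force: 61.8
```

```bash

python3 -m handwheel '[{"dp":[-0.02,0.02,0],"delta_rot":[0,0,0]},{"dp":[-0.045,0.055,0],"delta_rot":[0,0,0]},{"dp":[-0.07,0.09,0],"delta_rot":[0,0,0]},{"dp":[-0.095,0.125,0],"delta_rot":[0,0,0]},{"dp":[-0.12,0.16,0],"delta_rot":[0,0,0]},{"dp":[-0.145,0.195,0],"delta_rot":[0,0,0]},{"dp":[-0.1693,0.2246,0],"delta_rot":[0,0,0]},{"dp":[-0.1693,0.2246,-0.02],"delta_rot":[0,0,0]},{"dp":[-0.1693,0.2246,-0.04],"delta_rot":[0,0,0]},{"dp":[-0.1693,0.2246,-0.05],"delta_rot":[0,0,0]},{"dp":[-0.1693,0.2246,-0.05],"delta_rot":[0,0,0]},{"dp":[-0.1693,0.2246,-0.05],"delta_rot":[0,0,0]}]'
python3 - <<'E'
from h import *
viewer.grab_frame("wrist")
c,im=grab("wrist","w9.png"); print(status.get_state()['tool_pos']); t=viewer.grab_frame("top")
np.save("w9c.npy",c[2])
a=np.clip(im.astype(float)*1.5,0,255).astype(np.uint8); b=cv2.resize(t[150:270,150:310],None,fx=1,fy=1)
o=np.zeros((480,800,3),np.uint8); o[:,:640]=a; o[:120,640:]=b; cv2.imwrite("pics/w9v.png",o[:,:,::-1])
E
```

```text
time_s: 21.2
tool_pos: [512.0, 190.5, 192.4]
tool_rot: [1.846, 2.542, -0.001]
ft_force: [0.2, 0.2, -1.1]
grip_width: 45.6
finger_force: 61.9
[512.55348588 190.754402   192.99267133]
```

View pics/w9v.png

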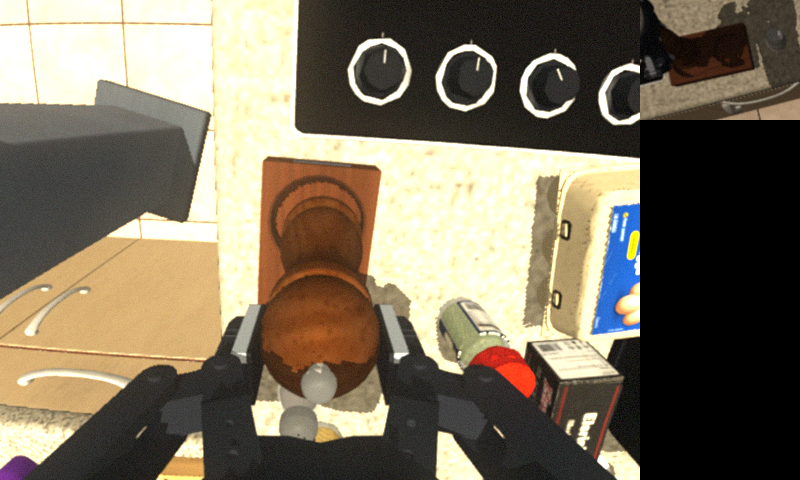

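The mill is over the wide well. The well rim spans u 271–363 with its top at v≈177, and the cruet's far corners are (263,158) and (381,167). Computing the well centre.

```bash
python3 - <<'E'
from h import *
np.set_printoptions(precision=1,suppress=True)
K,k,_=cam("wrist"); c=(K,k,np.load("w9c.npy"))
for n,u,v in(("L",271,215),("R",363,215),("T",317,177),("cSW",263,158),("cNW",381,167)): print(n,onz(c,u,v,36)[:2])
def rim(cx,cy,r=38):
    p=np.array([proj(c,(cx+r*np.cos(t),cy+r*np.sin(t),36)) for t in np.linspace(0,6.28,60)]); return p.min(0),p.max(0)
for q in((511.7,190.6),(512,187),(509,190.6)): print(q,*rim(*q))
E
```

```text
L [473.3 187. ]
R [543.5 209.8]
T [499.1 227.3]
cSW [455.3 228.5]
cNW [543.6 250. ]
(511.7, 190.6) [270.9 178.1] [364.9 268.5]
(512, 187) [270.1 182.6] [363.7 272.3]
(509, 190.6) [267.7 177.1] [361.8 267.6]
```

The well centre matches the commanded point within about 1 mm. Lowering the mill.

```bash

python3 -m handwheel '[{"dp":[0,0,-0.015],"delta_rot":[0,0,0]},{"dp":[0,0,-0.03],"delta_rot":[0,0,0]},{"dp":[0,0,-0.042],"delta_rot":[0,0,0]},{"dp":[0,0,-0.047],"delta_rot":[0,0,0]},{"dp":[0,0,-0.05],"delta_rot":[0,0,0]},{"dp":[0,0,-0.05],"delta_rot":[0,0,0]},{"dp":[0,0,-0.05],"delta_rot":[0,0,0]}]'
python3 -m handwheel '[{"dp":[0,0,0],"delta_rot":[0,0,0]},{"dp":[0,0,0],"delta_rot":[0,0,0]}]'
```

```text
time_s: 22.05
tool_pos: [511.2, 190.7, 145.0]
tool_rot: [-1.843, -2.538, -0.001]
ft_force: [-8.4, -0.4, 30.6]
grip_width: 45.6
finger_force: 64.5
time_s: 22.25
tool_pos: [511.2, 190.7, 145.0]
tool_rot: [-1.843, -2.539, -0.001]
ft_force: [-8.7, -0.7, 29.8]
grip_width: 45.9
finger_force: 64.5
```

```bash

python3 -m handwheel '[{"dp":[0,0,0.002],"delta_rot":[0,0,0]},{"dp":[0,0,0.002],"delta_rot":[0,0,0]},{"dp":[0,0,0.002],"delta_rot":[0,0,0]},{"dp":[0,0,0.004],"delta_rot":[0,0,0]},{"dp":[0,0,0.03],"delta_rot":[0,0,0]},{"dp":[0,0,0.07],"delta_rot":[0,0,0]},{"dp":[0.01,-0.04,0.08],"delta_rot":[0,0,0]},{"dp":[0.02,-0.08,0.08],"delta_rot":[0,0,0]},{"dp":[0.03,-0.12,0.08],"delta_rot":[0,0,0]},{"dp":[0.037,-0.1686,0.08],"delta_rot":[0,0,0]},{"dp":[0.037,-0.1686,0.08],"delta_rot":[0,0,0]},{"dp":[0.037,-0.1686,0.08],"delta_rot":[0,0,0]}]' 0.85
python3 - <<'E'
from h import *
np.set_printoptions(precision=2,suppress=True)
viewer.grab_frame("wrist")
c,im=grab("wrist","w10.png"); print(status.get_state()['tool_pos'],status.get_state()['joint_positions'])
print(proj(c,(548.5,22,88)),proj(c,(511.7,190.6,178)))
hsv=cv2.cvtColor(im,cv2.COLOR_RGB2HSV)
u,v=proj(c,(548.5,22,60)); m=cv2.inRange(hsv,(0,0,80),(180,40,255)); q=np.zeros_like(m); q[max(0,int(v)-70):int(v)+70,int(u)-60:int(u)+60]=255
m=cv2.morphologyEx(m&q,2,np.ones((3,3)))
for k in cv2.findContours(m,0,1)[0]:
    if cv2.contourArea(k)>150: x,y,w,h=cv2.boundingRect(k); print((x,y,w,h),cv2.contourArea(k),onz(c,x+w/2,y+h-w/2,75))
E
```

```text
time_s: 23.45
tool_pos: [548.7, 20.7, 222.2]
tool_rot: [-1.849, -2.539, 0.001]
ft_force: [0.1, 0.6, 0.5]
grip_width: 72.2
finger_force: 0.0
[548.49  23.81 221.82] [-0.65  0.49  0.73  2.05 -0.47  0.77  0.68]
(np.float64(318.74703514032996), np.float64(234.92968361571567)) (np.float64(360.754036832652), np.float64(-104.56356276891103))
```

```bash
python3 - <<'E'
from h import *
np.set_printoptions(precision=1,suppress=True)
c=cam("wrist"); im=cv2.imread("pics/w10.png"); im=cv2.GaussianBlur(im,(7,7),0); hsv=cv2.cvtColor(im,cv2.COLOR_BGR2HSV)
for v in range(120,330,15): print(v,[tuple(int(a) for a in hsv[v,u]) for u in (260,290,318,346,380)])
E
```

```text
120 [(20, 83, 159), (11, 176, 81), (11, 179, 77), (11, 182, 80), (11, 180, 85)]
135 [(21, 84, 163), (11, 174, 82), (11, 174, 69), (11, 174, 63), (11, 175, 89)]
150 [(21, 84, 163), (19, 89, 80), (15, 129, 77), (12, 170, 78), (13, 154, 101)]
165 [(20, 81, 171), (20, 86, 152), (20, 83, 157), (21, 86, 163), (21, 79, 175)]
180 [(21, 80, 162), (21, 81, 161), (20, 82, 171), (21, 86, 158), (20, 79, 174)]
195 [(21, 79, 174), (21, 81, 171), (20, 58, 92), (20, 84, 161), (20, 81, 167)]
210 [(21, 84, 164), (21, 80, 166), (21, 52, 113), (20, 81, 157), (20, 81, 169)]
225 [(21, 87, 162), (21, 81, 163), (21, 42, 200), (21, 79, 175), (21, 82, 162)]
240 [(21, 83, 151), (20, 82, 156), (22, 48, 161), (21, 84, 166), (20, 81, 166)]
255 [(21, 85, 153), (20, 85, 150), (20, 83, 153), (21, 75, 180), (21, 83, 173)]
270 [(20, 83, 157), (21, 81, 158), (20, 81, 167), (21, 80, 157), (21, 78, 161)]
285 [(20, 79, 168), (21, 82, 103), (20, 77, 93), (20, 147, 113), (22, 79, 81)]
300 [(21, 85, 78), (20, 82, 81), (22, 70, 69), (20, 148, 121), (21, 86, 77)]
315 [(20, 84, 76), (20, 86, 74), (20, 73, 77), (53, 128, 40), (20, 87, 76)]
```

Salt has saturation ≈42–58 against the counter's ≈80. Thresholding on saturation.

```bash
cat > salt.py <<'E'
from h import *
import sys
np.set_printoptions(precision=1,suppress=True)
c=cam("wrist"); im=cv2.GaussianBlur(cv2.imread("pics/"+sys.argv[1]),(5,5),0); hsv=cv2.cvtColor(im,cv2.COLOR_BGR2HSV)
m=cv2.inRange(hsv,(0,0,60),(180,66,255)); q=np.zeros_like(m); q[170:280,250:390]=255; m=cv2.morphologyEx(m&q,2,np.ones((5,5)))
k=max(cv2.findContours(m,0,1)[0],key=cv2.contourArea); x,y,w,h=cv2.boundingRect(k); print((x,y,w,h),cv2.contourArea(k))
yb=y+h
def ext(P):
    p=np.array([proj(c,(P[0]+r*np.cos(t),P[1]+r*np.sin(t),z)) for r,z in((22,1),(22,68),(17,78),(8,90)) for t in np.linspace(0,6.28,60)]); return p.min(0),p.max(0)
for P in((548.5,22),(548.5,25),(551,24)): print(P,*ext(P))
E
python3 salt.py w10.png
```

```text
(296, 192, 44, 60) 2091.0
(548.5, 22) [291.  186.3] [345.9 254.4]
(548.5, 25) [292.1 183.4] [347.1 251.1]
(551, 24) [294.8 185.2] [349.6 253.1]
```

```bash

python3 -m handwheel '[{"dp":[0,0.001,0],"delta_rot":[0,0,-0.14]},{"dp":[0,0.001,0],"delta_rot":[0,0,-0.28]},{"dp":[0,0.001,0],"delta_rot":[0,0,-0.42]},{"dp":[0,0.001,0],"delta_rot":[0,0,-0.56]},{"dp":[0,0.001,0],"delta_rot":[0,0,-0.7]},{"dp":[0,0.001,0],"delta_rot":[0,0,-0.84]},{"dp":[0,0.001,0],"delta_rot":[0,0,-0.98]},{"dp":[0,0.001,0],"delta_rot":[0,0,-1.12]},{"dp":[0,0.001,0],"delta_rot":[0,0,-1.26]},{"dp":[0,0.001,0],"delta_rot":[0,0,-1.4]},{"dp":[0,0.001,0],"delta_rot":[0,0,-1.54]},{"dp":[0,0.001,0],"delta_rot":[0,0,-1.55]}]' 0.75
python3 -m handwheel '[{"dp":[0,0,0],"delta_rot":[0,0,-0.14]},{"dp":[0,0,0],"delta_rot":[0,0,-0.28]},{"dp":[0,0,0],"delta_rot":[0,0,-0.42]},{"dp":[0,0,0],"delta_rot":[0,0,-0.56]},{"dp":[0,0,0],"delta_rot":[0,0,-0.7]},{"dp":[0,0,0],"delta_rot":[0,0,-0.84]},{"dp":[0,0,0],"delta_rot":[0,0,-0.98]},{"dp":[0,0,0],"delta_rot":[0,0,-1.12]},{"dp":[0,0,0],"delta_rot":[0,0,-1.26]},{"dp":[0,0,0],"delta_rot":[0,0,-1.4]},{"dp":[0,0,0],"delta_rot":[0,0,-1.55]},{"dp":[0,0,0],"delta_rot":[0,0,-1.55]}]'
python3 - <<'E'
from h import *
viewer.grab_frame("wrist");c,im=grab("wrist","w11.png");s=status.get_state();print(s['tool_pos'],s['tool_rot'],s['joint_positions'],c[2][:3,3])
E
python3 salt.py w11.png
```

```text
time_s: 24.75
tool_pos: [548.5, 26.1, 221.3]
tool_rot: [3.096, 0.532, -0.003]
ft_force: [1.3, 1.0, -0.6]
grip_width: 64.2
finger_force: 0.0
time_s: 25.95
tool_pos: [548.6, 25.0, 221.8]
tool_rot: [2.585, -1.785, -0.002]
ft_force: [0.4, 0.0, 0.0]
grip_width: 63.9
finger_force: 0.0
[548.69253379  24.52140168 222.00524304] [-2.58656655e+00  1.78281508e+00  1.38966280e-03] [-0.93352417  0.82471627  1.34249608  2.05538833 -0.93916872  1.09000762
 -1.90575575] [579.46178784 -54.09009682 354.00712735]
(301, 186, 47, 60) 2047.0
(548.5, 22) [294.2 181.6] [349.3 249.2]
(548.5, 25) [292.9 184.5] [347.8 252.4]
(551, 24) [290.4 182.6] [345.4 250.3]
```

```bash

python3 -m handwheel '[{"dp":[0,0,-0.03],"delta_rot":[0,0,0]},{"dp":[0,0,-0.06],"delta_rot":[0,0,0]},{"dp":[0,0,-0.06],"delta_rot":[0,0,0]}]'
python3 -c "
from h import *
s=status.get_state();print(s['tool_pos'],s['joint_positions'])"
```

```text
time_s: 26.35
tool_pos: [546.4, 24.9, 159.2]
tool_rot: [2.582, -1.784, -0.01]
ft_force: [-0.6, 0.2, -0.8]
grip_width: 63.9
finger_force: 0.0
[546.44646655  24.94895786 159.22876186] [-0.88045609  0.8852398   1.23968719  2.10272088 -1.04630258  1.00777862
 -1.83470665]
```

```bash

python3 -m handwheel '[{"dp":[0,-0.0005,-0.04],"delta_rot":[0,0,0]},{"dp":[0,-0.0005,-0.08],"delta_rot":[0,0,0]},{"dp":[0,-0.0005,-0.105],"delta_rot":[0,0,0]},{"dp":[0,-0.0005,-0.114],"delta_rot":[0,0,0]},{"dp":[0,-0.0005,-0.114],"delta_rot":[0,0,0]},{"dp":[0,-0.0005,-0.114],"delta_rot":[0,0,0]}]'
python3 -m handwheel '[{"dp":[0,0,0],"delta_rot":[0,0,0]},{"dp":[0,0,0],"delta_rot":[0,0,0]},{"dp":[0,0,0],"delta_rot":[0,0,0]},{"dp":[0,0,0],"delta_rot":[0,0,0]},{"dp":[0,0,0],"delta_rot":[0,0,0]},{"dp":[0,0,0],"delta_rot":[0,0,0]}]' 0
python3 -m handwheel '[{"dp":[0,0,0.015],"delta_rot":[0,0,0]},{"dp":[0,0,0.04],"delta_rot":[0,0,0]},{"dp":[0,0,0.055],"delta_rot":[0,0,0]},{"dp":[0,0,0.055],"delta_rot":[0,0,0]},{"dp":[0,0,0.055],"delta_rot":[0,0,0]}]'
python3 -c "
from h import *
s=status.get_state();print(s['tool_pos'],s['joint_positions'])"
```

```text
time_s: 26.95
tool_pos: [549.9, 22.6, 49.9]
tool_rot: [-2.581, 1.789, -0.004]
ft_force: [1.9, 0.3, 0.3]
grip_width: 64.0
finger_force: 0.0
time_s: 27.55
tool_pos: [548.9, 22.3, 50.3]
tool_rot: [-2.58, 1.791, -0.002]
ft_force: [-2.0, 0.3, 8.9]
grip_width: 35.7
finger_force: 58.9
time_s: 28.05
tool_pos: [548.8, 23.5, 103.4]
tool_rot: [-2.581, 1.79, 0.0]
ft_force: [0.0, 1.6, -1.4]
grip_width: 35.5
finger_force: 59.8
[548.80131037  23.45661098 103.40821721] [-0.82818201  0.94168778  1.14077386  2.13121549 -1.16211251  0.92982735
 -1.75951542]
```

```bash
python3 - <<'E'
from h import *
np.set_printoptions(precision=1,suppress=True)
viewer.grab_frame("wrist"); c,im=grab("wrist","w12.png"); s=status.get_state(); print(s['tool_pos'],s['ft_force'])
hsv=cv2.cvtColor(cv2.GaussianBlur(im,(5,5),0),cv2.COLOR_RGB2HSV)
m=cv2.inRange(hsv,(0,0,50),(180,66,255)); q=np.zeros_like(m); q[120:430,220:430]=255; m=cv2.morphologyEx(m&q,2,np.ones((7,7)))
for k in cv2.findContours(m,0,1)[0]:
    if cv2.contourArea(k)>500: print(cv2.boundingRect(k),cv2.contourArea(k))
def ext(P,b=54):
    p=np.array([proj(c,(P[0]+r*np.cos(t),P[1]+r*np.sin(t),z+b)) for r,z in((22,1),(22,68),(17,78),(8,90)) for t in np.linspace(0,6.28,60)]); return p.min(0),p.max(0)
for P in((548.5,23),(548.5,10),(548.5,36)): print(P,*ext(P))
for v in range(160,400,12):
    r=m[v]; i=np.where(r)[0]; print(v,(i.min(),i.max()) if len(i) else None, end='; ')
E
```

```text
[548.2  23.5 102.5] [ 0.4  0.6 -1.3]
(248, 303, 24, 53) 637.5
(369, 302, 23, 54) 618.5
(268, 255, 98, 165) 12197.5
(548.5, 23) [261.2 242.8] [382.2 423.6]
(548.5, 10) [272.1 219.8] [397.2 393.3]
(548.5, 36) [251.  264.8] [368.1 451.4]
160 None; 172 None; 184 None; 196 None; 208 None; 220 None; 232 None; 244 None; 256 (np.int64(314), np.int64(327)); 268 (np.int64(295), np.int64(351)); 280 (np.int64(288), np.int64(359)); 292 (np.int64(289), np.int64(364)); 304 (np.int64(260), np.int64(379)); 316 (np.int64(257), np.int64(382)); 328 (np.int64(253), np.int64(386)); 340 (np.int64(250), np.int64(389)); 352 (np.int64(250), np.int64(390)); 364 (np.int64(268), np.int64(365)); 376 (np.int64(268), np.int64(365)); 388 (np.int64(272), np.int64(361));
```

Held salt spans u 268–366 and v 255–420, centred within about 2 mm. Its body tapers, which explains the narrower grip. Moving over the narrow well.

```bash

python3 -m handwheel '[{"dp":[-0.004,0.015,0],"delta_rot":[0,0,0]},{"dp":[-0.009,0.04,0],"delta_rot":[0,0,0]},{"dp":[-0.014,0.065,0],"delta_rot":[0,0,0]},{"dp":[-0.018,0.085,0],"delta_rot":[0,0,0]},{"dp":[-0.0195,0.0926,0],"delta_rot":[0,0,0]},{"dp":[-0.0195,0.0926,0],"delta_rot":[0,0,0]},{"dp":[-0.0195,0.0926,-0.012],"delta_rot":[0,0,0]},{"dp":[-0.0195,0.0926,-0.012],"delta_rot":[0,0,0]},{"dp":[-0.0195,0.0926,-0.012],"delta_rot":[0,0,0]}]'
python3 - <<'E'
from h import *
np.set_printoptions(precision=2,suppress=True)
c,im=grab("wrist","w13.png"); s=status.get_state(); print(s['tool_pos'],s['joint_positions'],s['ft_force'])
np.save("w13c.npy",c[2])
a=np.clip(im.astype(float)*1.5,0,255).astype(np.uint8)
cv2.imwrite("pics/w13v.png",a[:,:,::-1])
p=np.array([proj(c,(529.1+29.5*np.cos(t),115.1+29.5*np.sin(t),36)) for t in np.linspace(0,6.28,60)]); print(p.min(0),p.max(0))
E
```

```text
time_s: 29.05
tool_pos: [529.1, 114.3, 90.9]
tool_rot: [2.578, -1.793, -0.0]
ft_force: [1.0, -0.6, -0.4]
grip_width: 35.4
finger_force: 59.8
[529.31 114.47  91.16] [-1.    0.96  1.13  2.15 -1.2   0.92 -1.9 ] [-0.02  0.45 -0.69]
[266.61 227.22] [373.81 325.22]
```

View pics/w13v.png

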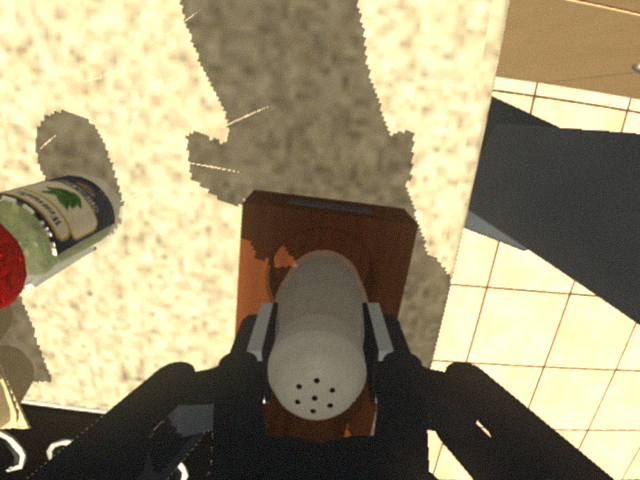

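The salt shaker is over the narrow well: rim's right edge ≈375 and top ≈228, matching the predicted 374 and 227. This was the last of my 14 views, so I'll lower it while watching force and height.

```bash

python3 -m handwheel '[{"dp":[0,0.0005,-0.01],"delta_rot":[0,0,0]},{"dp":[0,0.0005,-0.02],"delta_rot":[0,0,0]},{"dp":[0,0.0005,-0.027],"delta_rot":[0,0,0]},{"dp":[0,0.0005,-0.031],"delta_rot":[0,0,0]},{"dp":[0,0.0005,-0.033],"delta_rot":[0,0,0]},{"dp":[0,0.0005,-0.033],"delta_rot":[0,0,0]},{"dp":[0,0.0005,-0.033],"delta_rot":[0,0,0]}]'
python3 -m handwheel '[{"dp":[0,0,0],"delta_rot":[0,0,0]},{"dp":[0,0,0],"delta_rot":[0,0,0]}]'
```

```text
time_s: 29.8
tool_pos: [528.8, 115.9, 60.3]
tool_rot: [-2.579, 1.791, 0.003]
ft_force: [-4.9, 1.9, 16.8]
grip_width: 35.5
finger_force: 62.7
time_s: 30.0
tool_pos: [528.8, 115.9, 60.3]
tool_rot: [-2.579, 1.791, 0.003]
ft_force: [-5.4, 2.9, 16.5]
grip_width: 35.5
finger_force: 62.6
```

```bash

python3 -m handwheel '[{"dp":[0,0,0.002],"delta_rot":[0,0,0]},{"dp":[0,0,0.002],"delta_rot":[0,0,0]},{"dp":[0,0,0.002],"delta_rot":[0,0,0]},{"dp":[0,0,0.005],"delta_rot":[0,0,0]},{"dp":[0,0,0.03],"delta_rot":[0,0,0]},{"dp":[0,0,0.07],"delta_rot":[0,0,0]},{"dp":[0,0,0.11],"delta_rot":[0,0,0]},{"dp":[0,0,0.15],"delta_rot":[0,0,0]},{"dp":[0,0,0.19],"delta_rot":[0,0,0]},{"dp":[0,0,0.21],"delta_rot":[0,0,0]}]' 0.7
python3 -m handwheel '[{"dp":[-0.01,0.03,0],"delta_rot":[0,0,0.1]},{"dp":[-0.03,0.07,0],"delta_rot":[0,0,0.2]},{"dp":[-0.05,0.11,0],"delta_rot":[0,0,0.3]},{"dp":[-0.07,0.15,0],"delta_rot":[0,0,0.4]},{"dp":[-0.1,0.19,0],"delta_rot":[0,0,0.5]},{"dp":[-0.13,0.23,0],"delta_rot":[0,0,0.6]},{"dp":[-0.16,0.27,0],"delta_rot":[0,0,0.7]},{"dp":[-0.19,0.31,0],"delta_rot":[0,0,0.8]},{"dp":[-0.22,0.35,0],"delta_rot":[0,0,0.9]},{"dp":[-0.22,0.38,0],"delta_rot":[0,0,0.9]},{"dp":[-0.22,0.38,0],"delta_rot":[0,0,0.9]}]'
python3 - <<'E'
from h import *
np.set_printoptions(precision=1,suppress=True)
viewer.grab_frame("top");c,im=grab("top","top1.png");s=status.get_state();print(s['joint_positions'],s['ft_force'])
hsv=cv2.cvtColor(im,cv2.COLOR_RGB2HSV)
def best(name,m,P,w=22,amin=12):
    u,v=proj(c,P);u0,v0=int(u),int(v);q=np.zeros_like(m);q[v0-w:v0+w,u0-w:u0+w]=255
    ks=[k for k in cv2.findContours(m&q,0,1)[0] if cv2.contourArea(k)>amin]
    print(name,"expect",np.array((u,v)))
    for k in ks: (x,y),r=cv2.minEnclosingCircle(k); print("   ",np.array((x,y,r)),onz(c,x,y,P[2]))
red=cv2.inRange(hsv,(0,140,80),(8,255,255))|cv2.inRange(hsv,(172,140,80),(180,255,255))
best("honey",red,(548.8,-159.5,92)); best("red",red,(677,133,108)); best("green",cv2.inRange(hsv,(50,120,40),(80,255,255)),(597,-55,99))
best("brown",cv2.inRange(hsv,(0,0,0),(180,255,75)),(572,-233,111)); best("mill knob",cv2.inRange(hsv,(0,0,110),(180,60,255)),(511.7,190.6,178),14,3)
best("salt",cv2.inRange(hsv,(0,0,80),(180,60,255)),(529,115.5,95),14); best("spoon",cv2.inRange(hsv,(0,0,90),(180,65,255)),(489,-220,24),40)
E
```

```text
time_s: 31.0
tool_pos: [530.6, 115.3, 271.6]
tool_rot: [-2.578, 1.79, -0.006]
ft_force: [-0.0, 0.8, 0.1]
grip_width: 59.8
finger_force: 0.0
time_s: 32.1
tool_pos: [306.8, 501.7, 267.6]
tool_rot: [-3.104, 0.475, -0.001]
ft_force: [0.4, 0.4, 0.0]
grip_width: 59.8
finger_force: 0.0
[-1.9  0.7  1.2  1.9 -0.7  1.1 -2.2] [-0.1 -0.9  0.6]
honey expect [380.7 184.9]
    [380.4 186.3  15.6] [ 546.1 -158.8   92. ]
red expect [222.7 113.5]
    [221.3 113.9  12.3] [676.3 135.5 108. ]
green expect [324.2 158. ]
    [324.5 158.9  11.4] [595.2 -55.6  99. ]
brown expect [422.6 170.5]
    [422.4 177.6  17.8] [ 559.1 -232.5  111. ]
mill knob expect [175.8 196.1]
    [176.5 196.5   2.9] [511.  189.4 178. ]
    [165.5 188.5   6.7] [524.4 208.4 178. ]
salt expect [231.5 194.2]
    [231.7 193.5   8.6] [530.3 115.2  95. ]
spoon expect [408.6 221.4]
    [407.  220.5  32.7] [ 490.7 -217.    24. ]
```

Every top is where it should be: both caddies are filled, the pieces are upright, and the red and green jars haven't moved. Handing in.

```bash
python3 -c "
from workcell import order
print(order.hand_in())"
```

```text
the job is handed in; nothing more can be done
None
```

I filled both caddies as asked and handed the job in at about 32 s; the hand-in gave no verdict, but my final top-camera check found the honey, mill, salt and spoon within a few mm of where they belong and the red- and green-capped jars not moved — brown's reading was unclear, and it is judged down in its bay from the contact height and force when it was set down.

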